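Nest the turned bowls on the sanding board

ROBOT

A 6-joint arm with a two-finger parallel gripper is mounted at the origin on the work surface. World frame = base frame: x ahead of the robot, y to its left, z up, the work surface at z = 0. Lengths are in m, angles in rad, forces in N, time in s.
With the tool pointing down it reaches from about 0.25 to 0.725 m from the base axis. Payload 4 kg.
Tool frame: the origin (TCP) lies on the centre line of the jaws, within the pads' length; the fingertips stand 8 mm ahead of it and the grasp point (between the pads) lies 11 mm behind it (arm.tip_reach is the distance from the TCP to the fingertips, in m); z points along the fingers, y is the line along which they close (so a half turn about z gives the same grasp; the last joint's range is limited). The gripper opens to 85 mm and grips with 20 to 120 N. Pads are 22 mm wide; open, the fingers measure 114 mm over their backs; the gripper's body (76 mm by 85 mm) begins 54 mm behind the grasp point. The pads swing forward as they close: fully open they stand 13 mm farther back than shut.
Start: joints at [1.119, 0.241, 0.005, 1.335, 0, 1.571], TCP at [0.218, 0.45, 0.239] pointing down, gripper open.
Joint ranges: [-2.72, 2.72], [-1.05, 1.87], [-1.09, 1.28], [-1.99, 2.15], [-1.42, 1.44], [-3.14, 3.14]. Speed limits (rad/s): [2.79, 2.79, 3.14, 3.14, 3.14, 3.14].

INTERFACE

Orientations are given as a unit quaternion [x, y, z, w].
In Python, from rig import sensors, optics, job, arm gives the robot as it stands.
- The arm moves only by the tool drive_tool, never from a script. Its argument "series" is a list of rows, each a list of 3 entries, a list of its own where there are three numbers: the opening, from 0 (shut) to 1 (fully open), then the shift along the tool's x, y, z in mm, then the turn, a rotation vector about the tool's x, y, z in rad. A call has 1 to 10 rows; each row shifts and turns the commanded pose from where the row before left it, along the tool's axes as they then stand; what a row does not reach is not made up. A row lasts 1/12 s, in which the tool goes at most 41.7 mm and 7.16 degrees, less where a joint would pass 70% of its speed; a pose out of reach is approached as far as the arm can. A call is refused whole if a number of a shift passes 41.7 or a number of a turn 0.125, either way. A call with a gripper value outside its range is refused whole. The fingers move at their own pace and stop on an object; "force" is the grip in N (left out, the last holds). Time passes only in rows, so rows that do not move let the fingers close. It gives the time, the measured TCP pose, the force, the opening and the grip force at its end, in the units of the state.
- sensors.observe(): the state, without advancing time (a new reading comes with each control period).
- optics.capture(name): name is "scene" or "top" or "wrist"; returns a dict with "img" (400x640x3 uint8, red, green, blue), "fx", "fy", "cx", "cy" (pixels), "R" (3x3) and "t" (3): a world point X has camera coordinates R X + t. Camera axes: x right, y down, z forward; pixel columns grow to the right and rows downward; lengths in m; the calibration is good to about 2 mm. A picture is of the moment at which its call begins. There is no depth.
- job.hand_in(): hands the job in; it is judged then, once.
Trained networks look in a picture, given as the dict that the camera call returned (one of the last four; its "shot" number tells which), for a name from the list of things; names that differ only in an ending like _2 or _b are one class to them, and where a whole thing is asked for, a point or a joint stands for the part that bears it (a point fixed in the world has none). Each returns a list of dicts, best first, with "score" (0 to 1); they miss things now and then, are a little off and sometimes report something else, mostly with a low value. They report only what shows in the picture. A call takes as long as a camera call. They do not tell look-alikes from the thing itself.
- optics.spot_in(thing, picture): "xyz" ([x, y, z] in m, in the coordinates of the camera as it stood for that picture, good to about 4 mm: the middle of the surface that is visible of it).
- optics.cut_out(thing, picture): "pixels" (400x640 bool, what is visible of it).
The state is a dict: "clock": time; "q": joint angles; "dq": joint speeds; "effort": joint torques, N m; "ee_pos": TCP position; "tcp_rot": TCP orientation; "contact_force": force on the tool from outside, world axes, zero at the start; "wrist_torque": the same for the moment, N m; "gripper_width": finger opening in m; "gripper_force": force on a finger pad.
Only numpy, scipy, OpenCV 4.12 (cv2) and the standard library are available. Lean on these libraries where they do the work, as an engineer would, in place of code of your own. Each camera call takes 0.05 s, during which the arm holds its last target. There are 200 camera calls.

TASK

Put the three finished wooden bowls together as one nest in the middle of the blue disc: the largest standing upright on the disc, the middle one sitting fully home inside it and the smallest fully home inside that. Set each one down gently, never drop it, and leave everything else on the bench where it stands.

Things in the scene. Friction and masses are not known exactly. Their poses are not given: they have to be found in the camera images.
- board: Round plywood sanding board, 180 mm diameter, 18 mm thick, fixed to the bench, with a blue 3 mm non-slip disc of 156 mm diameter on it. Origin: centre of its underside, on the bench; it may be in any of four places among the bowls.
- mat (a point): Centre of the top face of the blue disc, 21 mm above the bench; z up.
- bowl_large: Largest of three alike turned wooden bowls, mouth up (sizes in mm): outer diameter 132, height 62. Outside flares from a 104 foot to full diameter at height 28, then vertical to the rim. Wall 8, inner floor 22 above the underside. About 260 g (+-30%). Origin: centre of underside, z up. Pinch the rim from above.
- bowl_medium: Middle of three alike turned wooden bowls, mouth up (sizes in mm): outer diameter 108, height 62. Outside flares from a 80 foot to full diameter at height 28, then vertical to the rim. Wall 8, inner floor 22 above the underside. About 200 g (+-30%). Origin: centre of underside, z up. Pinch the rim from above. In the large bowl it has 4 play all round, rim 22 above.
- bowl_small: Smallest of three alike turned wooden bowls, mouth up (sizes in mm): outer diameter 84, height 62. Outside flares from a 56 foot to full diameter at height 28, then vertical to the rim. Wall 8, inner floor 22 above the underside. About 140 g (+-30%). Origin: centre of underside, z up. Pinch the rim from above. In the middle bowl it has 4 play all round, rim 22 above.
- glue: White glue bottle, 56 mm diameter, 170 mm tall, orange cap. Loose bystander, leave it where it is. Origin: centre of the underside, z up.
- jar: Amber glass jar with metal lid, 68 mm diameter, 90 mm tall. Loose bystander, leave it where it is. Origin: centre of the underside, z up.
- tape: Roll of brown tape lying flat, 80 mm diameter, 36 mm tall, open core. Loose bystander, leave it where it is. Origin: centre of the underside, z up.
- sander: Hand sanding block, 66 x 42 mm (x, y), 34 mm tall, grey over cork. Loose bystander, leave it where it is. Origin: centre of the underside, z up.
- tin: Steel tin, 72 mm diameter, 55 mm tall. Loose bystander, leave it where it is. Origin: centre of the underside, z up.
- blank: Dark square turning blank standing on end, 50 x 50 mm (x, y), 140 mm tall. Loose bystander, leave it where it is. Origin: centre of the underside, z up.
There are look-alikes about, which are no part of the job. Leave any pink or yellow look-alike of the bowl_small alone.

How it is judged:
By the outcome, as a careful person would: the job done as asked, in the order asked, and still so for the second after the job is handed in, with the robot touching nothing.
It also fails if it takes over 72 s, if anything falls off the work surface, if the arm or the gripper's body presses on something with over 40 N, if the wrist force passes 120 N, or if a joint passes its speed limit or range.

## Working session

There is one attempt and no reset: what is moved stays moved. The work goes in short steps, Python scripts to look and compute and a tool call to move; the robot and the scene stay as the last step left them, time stands still between calls to the robot, and variables do not carry over. Pictures are saved under pics/ and viewed, at most 10 in all, crops included, and the job is handed in when it is done.

Besides the shell and the picture viewer there is one more tool, called after ">>>" in YAML: its name, and indented under it one key for each argument. drive_tool: Moves the arm, as the interface text tells. Its arguments: {"type":"object","properties":{"series":{"type":"array","items":{"type":"array"}},"force":{"type":"number"}},"required":["series"]}

```bash
mkdir -p pics; ls; cat > h.py <<'E'
import numpy as np, cv2
from rig import sensors, optics, job, arm
def world(p,c): return np.array(c["R"]).T@(np.array(p)-np.array(c["t"]))
def ray(u,v,c,z):
    R=np.array(c["R"]);t=np.array(c["t"]);o=-R.T@t
    d=R.T@np.array([(u-c["cx"])/c["fx"],(v-c["cy"])/c["fy"],1]); return o+d*(z-o[2])/d[2]
def proj(X,c):
    p=np.array(c["R"])@np.array(X)+np.array(c["t"]); return np.array([c["fx"]*p[0]/p[2]+c["cx"],c["fy"]*p[1]/p[2]+c["cy"]])
E
python3 - <<'E'
from h import *
s=sensors.observe(); print(s)
for n in("scene","top"):
    c=optics.capture(n); cv2.imwrite(f"pics/{n}0.png",c["img"][:,:,::-1])
    print(n,-np.array(c["R"]).T@np.array(c["t"]),c["fx"])
    for k in("board","bowl_large","bowl_medium","bowl_small","glue","jar","tape","sander","tin","blank"):
        for d in optics.spot_in(k,c):
            if d["score"]>.25: print(k,round(d["score"],2),world(d["xyz"],c).round(3),proj(world(d["xyz"],c),c).round())
E
```

```text
pics
{'clock': 0.0, 'q': array([ 1.11898712e+00,  2.41418334e-01,  3.72927862e-03,  1.33521668e+00,
       -1.09615416e-05,  1.57076581e+00]), 'dq': array([-3.21924975e-04, -1.11800248e-03,  7.35365927e-04, -3.90794956e-04,
        1.13034361e-03, -6.88530070e-05]), 'effort': array([-2.88776810e-04, -3.72315824e+01,  2.52410710e+01,  1.70606165e-02,
       -5.19215962e-05, -1.63553983e-05]), 'ee_pos': array([0.21802922, 0.44927022, 0.23841221]), 'tcp_rot': array([ 2.23973071e-01,  9.74594762e-01, -1.02913024e-03, -2.30915345e-04]), 'contact_force': array([ 0.28767387,  0.58536853, -0.46114543]), 'wrist_torque': array([-0.06218807, -0.02683535, -0.01105619]), 'gripper_force': 0.0, 'gripper_width': 0.08544355561166274}
scene [ 1.62677553 -0.16033172  0.95912971] 443.6072558446073
board 0.81 [ 0.429 -0.357  0.022] [223. 199.]
bowl_large 0.84 [0.459 0.37  0.036] [436. 185.]
bowl_medium 0.56 [0.584 0.127 0.037] [374. 214.]
bowl_small 0.85 [ 0.602 -0.127  0.045] [295. 223.]
bowl_small 0.61 [ 0.665 -0.45   0.045] [186. 245.]
bowl_small 0.6 [ 0.726 -0.128  0.041] [297. 252.]
glue 0.64 [ 0.69
[... 253 characters left out ...]
0.68 [0.424 0.157 0.082] [374. 173.]
top [ 0.46332709 -0.04579083  1.31458334] 518.6460009502051
board 0.76 [ 0.41  -0.357  0.019] [442. 263.]
bowl_large 0.67 [0.461 0.382 0.022] [144. 248.]
bowl_medium 0.7 [0.588 0.125 0.022] [247. 196.]
bowl_small 0.78 [ 0.588 -0.123  0.022] [346. 194.]
bowl_small 0.75 [ 0.731 -0.124  0.026] [345. 137.]
bowl_small 0.69 [ 0.658 -0.452  0.035] [478. 162.]
glue 0.91 [ 0.657 -0.312  0.111] [429. 159.]
jar 0.89 [ 0.445 -0.002  0.09 ] [298. 252.]
tape 0.6 [0.667 0.328 0.037] [165. 165.]
sander 0.78 [ 0.763 -0.003  0.032] [297. 125.]
tin 0.86 [ 0.402 -0.163  0.056] [365. 269.]
blank 0.7 [0.406 0.152 0.142] [229. 272.]
blank 0.49 [ 0.403 -0.16   0.057] [364. 269.]
```

View pics/top0.png

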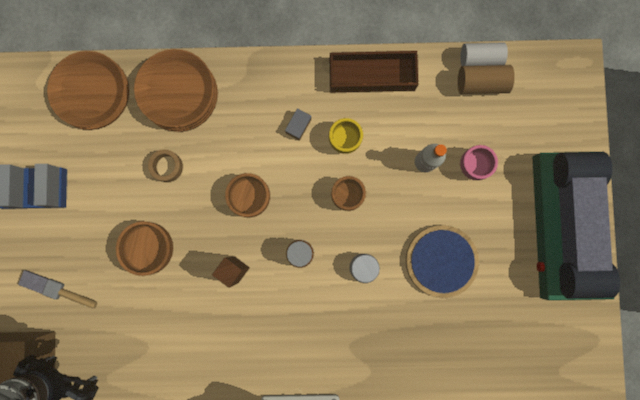

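View pics/scene0.png

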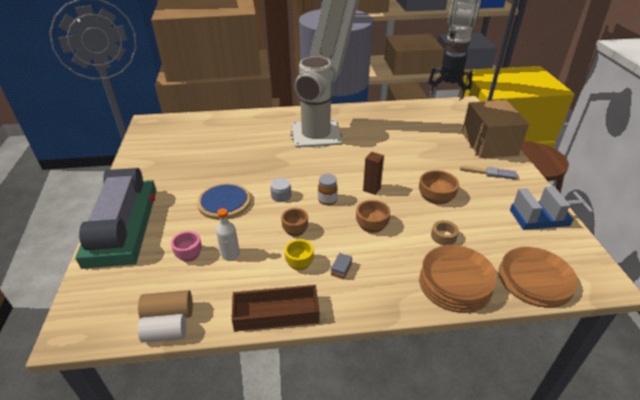

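Top view: brown bowls at (144,248) large, (247,196) medium and (346,194) small; blue disc at (442,262). Possible mix-ups for the small bowl are yellow (345,135), pink (479,162) and the tape (165,165). The plate stacks at (88,90) and (175,90) could pass for the large bowl. I choose the brown ones. Next come silhouette fits and a close crop.

```bash
cat >> h.py <<'E'
from scipy.optimize import minimize
DIM={"bowl_large":(66,52),"bowl_medium":(54,40),"bowl_small":(42,28)}
A=np.linspace(0,2*np.pi,72)
def circ(x,y,r,z): return np.c_[x+r*np.cos(A),y+r*np.sin(A),np.full(72,z)]
def sil(name,x,y,c,z0=0):
    if name=="disc": P=circ(x,y,.078,.021)
    else:
        R,f=DIM[name]; P=np.vstack([circ(x,y,R/1e3,z0+.062),circ(x,y,R/1e3,z0+.028),circ(x,y,f/1e3,z0)])
    q=(np.array([proj(p,c) for p in P])*64).astype(np.float32)
    h=cv2.convexHull(q).astype(np.int32); m=np.zeros((400,640),np.uint8)
    cv2.fillConvexPoly(m,h,255,cv2.LINE_AA,6); return m/255.
def fit(name,mask,c,x0,z0=0):
    def f(p):
        s=sil(name,p[0]/1e3,p[1]/1e3,c,z0); return 1-np.minimum(s,mask).sum()/np.maximum(s,mask).sum()
    x0=np.array(x0)*1e3
    r=minimize(f,x0,method="Nelder-Mead",options=dict(initial_simplex=[x0,x0+[15,0],x0+[0,15]],xatol=.1,fatol=1e-5))
    return r.x,1-r.fun
def blue(c):
    h=cv2.cvtColor(c["img"],cv2.COLOR_RGB2HSV); return ((h[:,:,0]>105)&(h[:,:,0]<130)&(h[:,:,1]>90)).astype(float)
E
python3 - <<'E'
from h import *
G={"bowl_large":(.46,.378),"bowl_medium":(.588,.125),"bowl_small":(.588,-.123)}
print(arm.tip_reach)
for n in("top","scene"):
    c=optics.capture(n)
    for k,g in G.items():
        D=[d for d in optics.cut_out(k,c)]
        u=proj([*g,.04],c).astype(int)
        D=[d for d in D if d["pixels"][u[1],u[0]]]
        if D: print(n,k,*fit(k,D[0]["pixels"].astype(float),c,g))
    b=blue(c); u=proj([.41,-.357,.021],c); yy,xx=np.mgrid[:400,:640]; b[(xx-u[0])**2+(yy-u[1])**2>55**2]=0
    print(n,"disc",*fit("disc",b,c,(.41,-.357)))
    if n=="top": cv2.imwrite("pics/crop.png",cv2.resize(c["img"][110:300,100:500,::-1],None,fx=2,fy=2))
E
```

```text
0.008
top bowl_large [462.45204652 375.2330017 ] 0.9071718992702769
top bowl_medium [585.70948245 121.52022413] 0.9505543853151549
top bowl_small [ 585.55830133 -124.8889456 ] 0.9283747694688488
top disc [ 417.62277432 -358.95041661] 0.8752679153853322
scene bowl_large [463.23575116 374.47680627] 0.9262164480941293
scene bowl_medium [589.15528197 122.54207374] 0.9197698242834618
scene bowl_small [ 587.25068014 -124.6693621 ] 0.8433022252547708
scene disc [ 415.33894531 -357.57098284] 0.7878168742276218
```

View pics/crop.png

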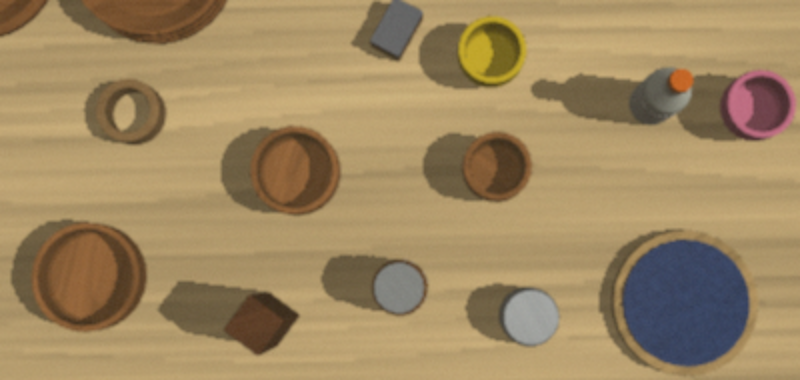

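>>> drive_tool:
  series:
    - [0.4,[0,0,0],[0,0,-0.115]]
    - [0.4,[0,0,0],[0,0,-0.115]]
    - [0.4,[0,0,0],[0,0,-0.115]]
    - [0.4,[0,0,0],[0,0,-0.112]]
    - [0.4,[0,0,0],[0,0,0]]
    - [0.4,[0,0,0],[0,0,0]]
  force: 60

```text
clock: 2.0
ee_pos: [0.2183, 0.4498, 0.2393]
tcp_rot: [-0.001, 1.0, -0.0, -0.0]
contact_force: [-0.2, 0.2, -0.6]
gripper_width: 0.0341
gripper_force: 0.0
```

The crop confirms three plain brown bowls at crop pixels (90,276), (295,170) and (497,166); yellow, pink and the tape are clearly different. I move above the large bowl's +y rim and refine there.

>>> drive_tool:
  series:
    - [0.4,[-40.7,-2.2,0],[0,0,0]]
    - [0.4,[-40.7,-2.2,0],[0,0,0]]
    - [0.4,[-40.7,-2.2,0],[0,0,0]]
    - [0.4,[-40.7,-2.2,0],[0,0,0]]
    - [0.4,[-40.7,-2.2,0],[0,0,0]]
    - [0.4,[-40.7,-2,0],[0,0,0]]
    - [0.4,[0,0,0],[0,0,0]]
    - [0.4,[0,0,0],[0,0,0]]

```text
clock: 2.67
ee_pos: [0.4646, 0.4371, 0.2374]
tcp_rot: [0.0, 1.0, -0.001, -0.001]
contact_force: [-0.5, -0.4, 0.1]
gripper_width: 0.0338
gripper_force: 0.0
```

```bash
python3 - <<'E'
from h import *
c=optics.capture("wrist"); cv2.imwrite("pics/w1.png",c["img"][:,:,::-1])
print(-np.array(c["R"]).T@np.array(c["t"]),np.array(c["R"]).round(2),c["fx"],proj([.463,.375,.062],c))
D=optics.cut_out("bowl_large",c); print([(d["score"],d["pixels"].sum()) for d in D])
if D: print(fit("bowl_large",D[0]["pixels"].astype(float),c,(.463,.375)))
c=optics.capture("top")
m=optics.cut_out("board",c)[0]["pixels"].astype(np.uint8); k=cv2.findContours(m,0,1)[0]; e=cv2.fitEllipse(max(k,key=len)); print(e,ray(*e[0],c,.018))
E
```

```text
[0.38743078 0.43671637 0.37229424] [[ 0.    1.   -0.  ]
 [ 0.95  0.    0.3 ]
 [ 0.3  -0.   -0.95]] 357.1712763907442 [249.64139238 173.03922051]
[(0.75, np.int64(16684))]
(array([464.86265949, 372.79716585]), np.float64(0.9605857208799408))
((440.9595947265625, 261.2452697753906), (70.96248626708984, 73.50543212890625), 115.679931640625) [ 0.41577121 -0.35403602  0.018     ]
```

View pics/w1.png

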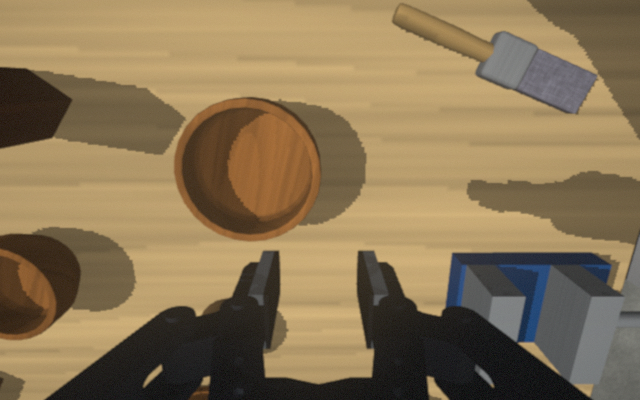

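Wrist view: large bowl rim centred at about (248,169), bench clear around it, fit (0.464,0.373). I descend and pinch its +y rim.

>>> drive_tool:
  series:
    - [0.4,[0,-1.5,35],[0,0,0]]
    - [0.4,[0,0,35],[0,0,0]]
    - [0.4,[0,0,35],[0,0,0]]
    - [0.4,[0,0,35],[0,0,0]]
    - [0.4,[0,0,30],[0,0,0]]
    - [0.4,[0,0,14],[0,0,0]]
    - [0.4,[0,0,0],[0,0,0]]
    - [0.2,[0,0,0],[0,0,0]]
    - [0.1,[0,0,0],[0,0,0]]
    - [0,[0,0,0],[0,0,0]]
  force: 60

```text
clock: 3.7
ee_pos: [0.4632, 0.438, 0.0578]
tcp_rot: [-0.003, 1.0, 0.002, 0.001]
contact_force: [-0.9, -0.4, -1.7]
gripper_width: 0.0081
gripper_force: 56.9
```

>>> drive_tool:
  series:
    - [0,[0,0,0],[0,0,0]]
    - [0,[0,0,0],[0,0,0]]
    - [0,[0,0,0],[0,0,0]]
    - [0,[0,0,0],[0,0,0]]

```text
clock: 4.03
ee_pos: [0.4633, 0.438, 0.0576]
tcp_rot: [-0.003, 1.0, 0.002, 0.001]
contact_force: [-1.6, 0.6, 6.5]
gripper_width: 0.0079
gripper_force: 57.6
```

>>> drive_tool:
  series:
    - [0,[0,0,-8],[0,0,0]]
    - [0,[0,0,-15],[0,0,0]]
    - [0,[0,0,-25],[0,0,0]]
    - [0,[0,0,-35],[0,0,0]]
    - [0,[0,0,-35],[0,0,0]]
    - [0,[0,0,-35],[0,0,0]]
    - [0,[0,0,-27],[0,0,0]]
    - [0,[0,0,0],[0,0,0]]
    - [0,[0,0,0],[0,0,0]]

```text
clock: 4.78
ee_pos: [0.4636, 0.4371, 0.2378]
tcp_rot: [-0.002, 1.0, 0.002, 0.002]
contact_force: [-0.0, 0.2, -2.4]
gripper_width: 0.008
gripper_force: 57.2
```

```bash
python3 - <<'E'
from h import *
c=optics.capture("wrist"); cv2.imwrite("pics/w2.png",c["img"][:,:,::-1])
s=sensors.observe(); print(s["ee_pos"],s["gripper_width"],s["contact_force"],s["wrist_torque"])
E
```

```text
[0.46268049 0.43634712 0.23545771] 0.007641730986690192 [ 0.03520323 -0.75961448 -2.85045222] [ 0.07885954 -0.01444341  0.01537845]
```

View pics/w2.png

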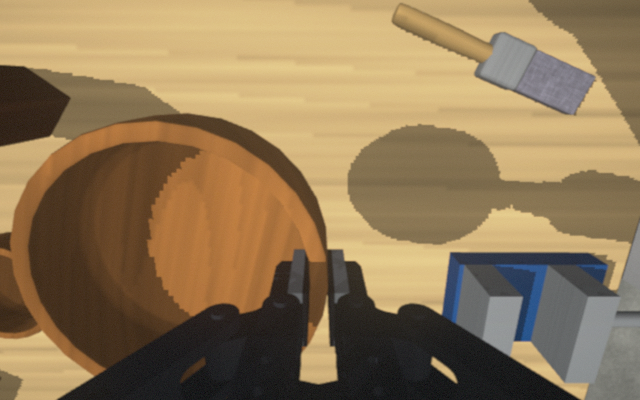

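Wrist view: the bowl is held by its rim between the pads at about (318,265). I carry it over to the disc, raised a little to clear the blank.

>>> drive_tool:
  series:
    - [0,[0,-10,-20],[0,0,0]]
    - [0,[1,-20,0],[0,0,0]]
    - [0,[2,-30,0],[0,0,0]]
    - [0,[3,-40,0],[0,0,0]]
    - [0,[3,-40,0],[0,0,0]]
    - [0,[3,-40,0],[0,0,0]]
    - [0,[3,-40,0],[0,0,0]]
    - [0,[3,-40,0],[0,0,0]]
    - [0,[3,-40,0],[0,0,0]]
    - [0,[3,-40,0],[0,0,0]]

```text
clock: 5.67
ee_pos: [0.4382, 0.0943, 0.253]
tcp_rot: [-0.003, 1.0, -0.001, -0.002]
contact_force: [0.6, 0.5, -1.7]
gripper_width: 0.0078
gripper_force: 57.2
```

>>> drive_tool:
  series:
    - [0,[3,-40,0],[0,0,0]]
    - [0,[3,-40,0],[0,0,0]]
    - [0,[3,-40,0],[0,0,0]]
    - [0,[3,-40,0],[0,0,0]]
    - [0,[3,-40,0],[0,0,0]]
    - [0,[3,-40,0],[0,0,0]]
    - [0,[3,-40,0],[0,0,0]]
    - [0,[2,-30,0],[0,0,0]]
    - [0,[0,-20,0],[0,0,0]]
    - [0,[0,-10,0],[0,0,0]]

```text
clock: 6.5
ee_pos: [0.4173, -0.2457, 0.2528]
tcp_rot: [-0.001, 1.0, 0.001, -0.002]
contact_force: [0.6, 0.1, -2.5]
gripper_width: 0.0078
gripper_force: 57.2
```

>>> drive_tool:
  series:
    - [0,[0,0,40],[0,0,0]]
    - [0,[0,0,30],[0,0,0]]
    - [0,[0,0,20],[0,0,0]]
    - [0,[0,0,0],[0,0,0]]
    - [0,[0,0,0],[0,0,0]]

```text
clock: 6.92
ee_pos: [0.4175, -0.2421, 0.1635]
tcp_rot: [-0.003, 1.0, 0.002, -0.002]
contact_force: [-0.2, 0.9, -1.9]
gripper_width: 0.0078
gripper_force: 57.3
```

```bash
python3 - <<'E'
from h import *
s=sensors.observe(); print(s["ee_pos"],s["gripper_width"],s["contact_force"],s["tcp_rot"])
x,y,z=s["ee_pos"]; z0=z-.0577
for n in("top","scene"):
    c=optics.capture(n)
    for d in optics.cut_out("bowl_large",c):
        print(n,d["score"],fit("bowl_large",d["pixels"].astype(float),c,(x,y-.062),z0))
    for zz in(z0-.01,z0+.01):
        d=optics.cut_out("bowl_large",c)[0]; print(zz,fit("bowl_large",d["pixels"].astype(float),c,(x,y-.062),zz))
cv2.imwrite("pics/s3.png",cv2.resize(c["img"][100:260,130:350,::-1],None,fx=3,fy=3))
E
```

```text
[ 0.41753485 -0.24209334  0.16346877] 0.0077735100165360095 [-0.19002364  0.85309201 -1.85027733] [-0.00300335  0.99999121  0.00155076 -0.00248187]
top 0.67 (array([ 417.53485132, -304.09334293]), np.float64(0.0))
top 0.61 (array([ 509.74921335, -246.59610322]), np.float64(0.05426996387193217))
0.09576876989354478 (array([ 417.53485132, -304.09334293]), np.float64(0.0))
0.11576876989354477 (array([ 417.53485132, -304.09334293]), np.float64(0.0))
scene 0.75 (array([ 417.33437625, -303.18142452]), np.float64(0.867886555623229))
0.09576876989354478 (array([ 403.6137024 , -305.13617718]), np.float64(0.8853898307120425))
0.11576876989354477 (array([ 432.97661249, -301.33760473]), np.float64(0.848339910837216))
```

View pics/s3.png

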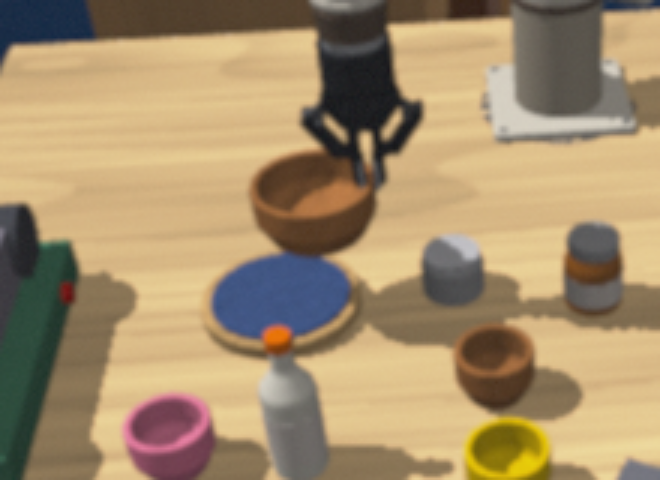

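The bowl hangs level at crop pixel (313,200), about 53 mm short of the disc in y. I finish the traverse and lower it.

>>> drive_tool:
  series:
    - [0,[0.5,-15,0],[0,0,0]]
    - [0,[0.5,-23,0],[0,0,0]]
    - [0,[0.5,-15,0],[0,0,0]]
    - [0,[0,0,20],[0,0,0]]
    - [0,[0,0,30],[0,0,0]]
    - [0,[0,0,18],[0,0,0]]
    - [0,[0,0,5],[0,0,0]]
    - [0,[0,0,0],[0,0,0]]
    - [0,[0,0,0],[0,0,0]]

```text
clock: 8.07
ee_pos: [0.4183, -0.2971, 0.093]
tcp_rot: [-0.002, 1.0, -0.0, 0.0]
contact_force: [-0.2, 0.6, -1.1]
gripper_width: 0.0078
gripper_force: 57.4
```

```bash
python3 - <<'E'
from h import *
s=sensors.observe(); print(s["ee_pos"],s["contact_force"])
x,y,z=s["ee_pos"]; z0=z-.0577
for n in("top","scene"):
    c=optics.capture(n)
    u=proj([x,y-.062,z0+.03],c).astype(int)
    for d in optics.cut_out("bowl_large",c):
        if d["pixels"][u[1],u[0]]: print(n,d["score"],fit("bowl_large",d["pixels"].astype(float),c,(x,y-.062),z0))
    # disc fit with bowl occlusion: match outer board edge
    for d in optics.cut_out("board",c)[:1]:
        m=d["pixels"].astype(np.uint8); k=max(cv2.findContours(m,0,1)[0],key=len); h=cv2.convexHull(k); e=cv2.fitEllipse(h); print(n,"board",e,ray(*e[0],c,.018))
cv2.imwrite("pics/t4.png",cv2.resize(c["img"][120:260,150:350,::-1],None,fx=3,fy=3))
E
```

```text
[ 0.41833543 -0.2970913   0.09302452] [-0.18600502  0.611084   -1.08126641]
top board ((433.1235046386719, 241.9571533203125), (31.53921127319336, 59.73283386230469), 69.20298767089844) [ 0.46374246 -0.33651635  0.018     ]
scene 0.59 (array([ 416.35479657, -355.90956388]), np.float64(0.8096185950943882))
scene board ((224.083984375, 200.49888610839844), (36.68511199951172, 53.96996307373047), 80.85726165771484) [ 0.43289634 -0.35522403  0.018     ]
```

>>> drive_tool:
  series:
    - [0,[2,2,5],[0,0,0]]
    - [0,[0,0,4],[0,0,0]]
    - [0,[0,0,2],[0,0,0]]
    - [0,[0,0,0],[0,0,0]]
    - [0,[0,0,0],[0,0,0]]

```text
clock: 8.78
ee_pos: [0.4156, -0.2945, 0.0809]
tcp_rot: [-0.003, 1.0, 0.0, -0.0]
contact_force: [-0.1, -0.8, -1.6]
gripper_width: 0.008
gripper_force: 57.3
```

>>> drive_tool:
  series:
    - [0,[0,0,1],[0,0,0]]
    - [0,[0,0,1],[0,0,0]]
    - [0,[0,0,1],[0,0,0]]
    - [0,[0,0,0],[0,0,0]]
    - [0,[0,0,0],[0,0,0]]

```text
clock: 9.2
ee_pos: [0.4161, -0.2948, 0.0787]
tcp_rot: [-0.003, 1.0, -0.0, 0.0]
contact_force: [-0.9, 0.2, 0.9]
gripper_width: 0.0076
gripper_force: 57.5
```

>>> drive_tool:
  series:
    - [0,[0,0,1],[0,0,0]]
    - [0,[0,0,0],[0,0,0]]
    - [0,[0,0,0],[0,0,0]]

```text
clock: 9.45
ee_pos: [0.4161, -0.2947, 0.0786]
tcp_rot: [-0.003, 1.0, -0.0, 0.001]
contact_force: [-2.0, 2.6, 6.8]
gripper_width: 0.0081
gripper_force: 58.2
```

>>> drive_tool:
  series:
    - [0.12,[0,0,0],[0,0,0]]
    - [0.2,[0,0,0],[0,0,0]]
    - [0.3,[0,0,0],[0,0,0]]
    - [0.3,[0,0,0],[0,0,0]]
    - [0.3,[0,0,-10],[0,0,0]]
    - [0.3,[0,0,-25],[0,0,0]]
    - [0.3,[0,0,-40],[0,0,0]]
    - [0.4,[0,0,-40],[0,0,0]]
    - [0.4,[0,0,-40],[0,0,0]]
    - [0.4,[0,0,0],[0,0,0]]

```text
clock: 10.28
ee_pos: [0.4195, -0.2973, 0.2418]
tcp_rot: [-0.003, 1.0, -0.005, 0.007]
contact_force: [0.6, -0.7, 1.5]
gripper_width: 0.0343
gripper_force: 0.0
```

```bash
python3 - <<'E'
from h import *
s=sensors.observe(); print(s["ee_pos"],s["contact_force"])
for n in("top","scene","wrist"):
    c=optics.capture(n)
    u=proj([.416,-.357,.05],c).astype(int); print(n,u)
    for d in optics.cut_out("bowl_large",c):
        if not(0<u[0]<640 and 0<u[1]<400) or d["pixels"][u[1],u[0]]: print(d["score"],fit("bowl_large",d["pixels"].astype(float),c,(.416,-.357),.021))
cv2.imwrite("pics/w5.png",c["img"][:,:,::-1])
E
```

```text
[ 0.41949826 -0.29729225  0.24175793] [ 0.64641597 -0.72013222  1.48899951]
top [445 261]
scene [222 189]
0.95 (array([ 415.98631224, -354.98946172]), np.float64(0.9002367358306642))
wrist [250 173]
```

View pics/w5.png

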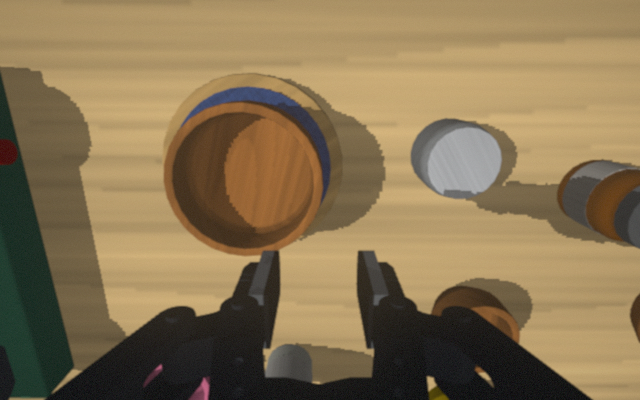

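Wrist view: the large bowl stands on the board, rim centred at about (247,178), with the blue and plywood arcs showing top and right. I check its centring numerically.

```bash
python3 - <<'E'
from h import *
c=optics.capture("wrist")
def ext(P): q=np.array([proj(p,c) for p in P]); return q.min(0).round(1),q.max(0).round(1)
print("board model",ext(circ(.416,-.357,.09,.018)),"seen left163 top74 right343")
print("rim model",ext(circ(.416,-.357,.066,.083)),"seen 164..329,102..255")
g=cv2.cvtColor(c["img"],cv2.COLOR_RGB2HSV)
for k in("bowl_large","bowl_medium"):
  for d in optics.cut_out(k,c)[:2]: print(k,d["score"],d["pixels"].sum(),fit("bowl_large",d["pixels"].astype(float),c,(.416,-.357),.021))
E
```

```text
board model (array([163.7,  70.5]), array([345.7, 249. ])) seen left163 top74 right343
rim model (array([160.7, 100.7]), array([322.4, 256.6])) seen 164..329,102..255
bowl_large 0.85 19701 (array([ 417.96746826, -356.47814941]), np.float64(0.9652630986220817))
bowl_large 0.65 1954 (array([ 416., -357.]), np.float64(0.0))
bowl_medium 0.86 306 (array([ 416., -357.]), np.float64(0.0))
```

Centred within a few mm. Next, the medium bowl.

>>> drive_tool:
  series:
    - [0.4,[-14,39,0],[0,0,0]]
    - [0.4,[-14,39,0],[0,0,0]]
    - [0.4,[-14,39,0],[0,0,0]]
    - [0.4,[-14,39,0],[0,0,0]]
    - [0.4,[-14,39,0],[0,0,0]]
    - [0.4,[-14,39,0],[0,0,0]]
    - [0.4,[-14,39,0],[0,0,0]]
    - [0.4,[-14,39,0],[0,0,0]]
    - [0.4,[-14,39,0],[0,0,0]]
    - [0.4,[-14,39,0],[0,0,0]]

```text
clock: 11.57
ee_pos: [0.5538, 0.0981, 0.2316]
tcp_rot: [-0.003, 1.0, -0.0, -0.001]
contact_force: [1.1, -0.0, 0.0]
gripper_width: 0.0337
gripper_force: 0.0
```

>>> drive_tool:
  series:
    - [0.4,[-14,39,0],[0,0,0]]
    - [0.4,[-14,39,0],[0,0,0]]
    - [0.4,[0,0,0],[0,0,0]]
    - [0.4,[0,0,0],[0,0,0]]
    - [0.4,[0,0,0],[0,0,0]]

```text
clock: 11.98
ee_pos: [0.5808, 0.1741, 0.2311]
tcp_rot: [-0.003, 1.0, -0.001, -0.001]
contact_force: [0.2, -0.4, 0.9]
gripper_width: 0.0339
gripper_force: 0.0
```

```bash
python3 - <<'E'
from h import *
s=sensors.observe(); print(s["ee_pos"],s["tcp_rot"])
c=optics.capture("wrist"); print(proj([.588,.122,.03],c))
for d in optics.cut_out("bowl_medium",c)[:2]: print(d["score"],d["pixels"].sum(),fit("bowl_medium",d["pixels"].astype(float),c,(.588,.122)))
E
```

```text
[0.58084954 0.17412408 0.23113434] [-2.94469396e-03  9.99994861e-01 -5.76877986e-04 -1.12850945e-03]
[265.24274947 175.27590394]
0.91 11488 (array([589.79230653, 119.09722525]), np.float64(0.9556174182692733))
```

>>> drive_tool:
  series:
    - [0.4,[-7.7,-3.6,30],[0,0,0]]
    - [0.4,[0,0,35],[0,0,0]]
    - [0.4,[0,0,35],[0,0,0]]
    - [0.4,[0,0,35],[0,0,0]]
    - [0.4,[0,0,28],[0,0,0]]
    - [0.4,[0,0,13],[0,0,0]]
    - [0.4,[0,0,0],[0,0,0]]
    - [0.4,[0,0,0],[0,0,0]]

```text
clock: 12.75
ee_pos: [0.5887, 0.1691, 0.0562]
tcp_rot: [-0.002, 1.0, -0.0, -0.001]
contact_force: [-0.8, -0.5, -0.6]
gripper_width: 0.0342
gripper_force: 0.0
```

>>> drive_tool:
  series:
    - [0.25,[0,0,0],[0,0,0]]
    - [0.15,[0,0,0],[0,0,0]]
    - [0.1,[0,0,0],[0,0,0]]
    - [0,[0,0,0],[0,0,0]]
    - [0,[0,0,0],[0,0,0]]
    - [0,[0,0,0],[0,0,0]]
    - [0,[0,0,0],[0,0,0]]

```text
clock: 13.33
ee_pos: [0.5907, 0.1711, 0.0586]
tcp_rot: [-0.003, 1.0, 0.0, 0.002]
contact_force: [-0.1, -0.2, 7.0]
gripper_width: 0.0075
gripper_force: 58.2
```

>>> drive_tool:
  series:
    - [0,[0,0,-8],[0,0,0]]
    - [0,[0,0,-15],[0,0,0]]
    - [0,[0,0,-25],[0,0,0]]
    - [0,[0,0,-35],[0,0,0]]
    - [0,[0,0,-35],[0,0,0]]
    - [0,[0,0,-35],[0,0,0]]
    - [0,[0,0,-35],[0,0,0]]
    - [0,[5,-10,0],[0,0,0]]
    - [0,[9,-25,0],[0,0,0]]
    - [0,[14,-37,0],[0,0,0]]

```text
clock: 14.17
ee_pos: [0.5621, 0.1005, 0.2449]
tcp_rot: [-0.005, 1.0, 0.001, 0.001]
contact_force: [1.3, -1.3, -2.3]
gripper_width: 0.0073
gripper_force: 58.2
```

>>> drive_tool:
  series:
    - [0,[14,-37,0],[0,0,0]]
    - [0,[14,-37,0],[0,0,0]]
    - [0,[14,-37,0],[0,0,0]]
    - [0,[14,-37,0],[0,0,0]]
    - [0,[14,-37,0],[0,0,0]]
    - [0,[14,-37,0],[0,0,0]]
    - [0,[14,-37,0],[0,0,0]]
    - [0,[14,-37,0],[0,0,0]]
    - [0,[14,-37,0],[0,0,0]]
    - [0,[0,0,0],[0,0,0]]

```text
clock: 15.0
ee_pos: [0.4343, -0.2408, 0.2444]
tcp_rot: [0.002, 1.0, -0.002, -0.001]
contact_force: [1.2, 0.2, -2.4]
gripper_width: 0.0077
gripper_force: 58.3
```

>>> drive_tool:
  series:
    - [0,[6,-22,0],[0,0,0]]
    - [0,[6,-22,0],[0,0,0]]
    - [0,[5.8,-22,0],[0,0,0]]
    - [0,[0,0,30],[0,0,0]]
    - [0,[0,0,35],[0,0,0]]
    - [0,[0,0,20],[0,0,0]]
    - [0,[0,0,5],[0,0,0]]
    - [0,[0,0,0],[0,0,0]]
    - [0,[0,0,0],[0,0,0]]
    - [0,[0,0,0],[0,0,0]]

```text
clock: 15.83
ee_pos: [0.4211, -0.3018, 0.1563]
tcp_rot: [-0.003, 1.0, -0.001, 0.001]
contact_force: [-0.3, 0.3, -1.5]
gripper_width: 0.0078
gripper_force: 58.5
```

```bash
python3 - <<'E'
from h import *
s=sensors.observe(); print(s["ee_pos"],s["contact_force"])
x,y,z=s["ee_pos"]; z0=z-.0586
for n in("scene","wrist"):
    c=optics.capture(n)
    for k in("bowl_medium","bowl_large"):
        for d in optics.cut_out(k,c)[:2]: print(n,k,d["score"],d["pixels"].sum(),fit(k,d["pixels"].astype(float),c,(x,y-.05),z0 if k[5]=="m" else .021))
    cv2.imwrite(f"pics/{n}6.png",cv2.resize(c["img"][130:230,150:290,::-1],None,fx=4,fy=4) if n=="scene" else c["img"][:,:,::-1])
E
```

```text
[ 0.42112258 -0.30182712  0.15630367] [-0.29093404  0.25516067 -1.51111812]
scene bowl_medium 0.67 823 (array([ 419.95493469, -349.06586827]), np.float64(0.8327296412798272))
scene bowl_large 0.79 812 (array([ 416.26955524, -352.98640408]), np.float64(0.6391550253430586))
wrist bowl_medium 0.93 38524 (array([ 421.1582913 , -351.43144175]), np.float64(0.752170016131378))
wrist bowl_large 0.81 8726 (array([ 417.94921475, -356.7307388 ]), np.float64(0.24697146086590593))
```

View pics/scene6.png

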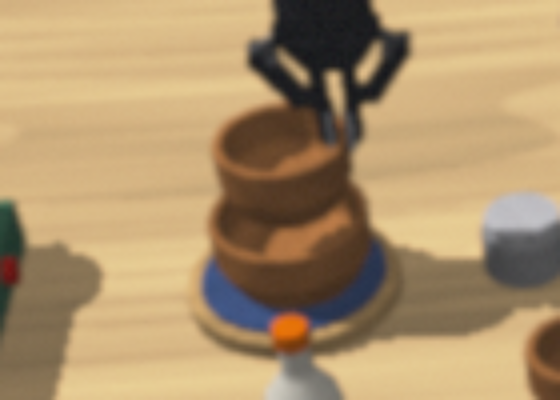

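Scene crop: the medium bowl, at (283,160), hangs level above the large bowl at (290,245). It is offset by about (+4,+5) mm, so I correct that and lower.

>>> drive_tool:
  series:
    - [0,[4.2,-5,0],[0,0,0]]
    - [0,[0,0,12],[0,0,0]]
    - [0,[0,0,15],[0,0,0]]
    - [0,[0,0,10],[0,0,0]]
    - [0,[0,0,5],[0,0,0]]
    - [0,[0,0,0],[0,0,0]]
    - [0,[0,0,0],[0,0,0]]

```text
clock: 16.72
ee_pos: [0.4155, -0.3063, 0.1123]
tcp_rot: [-0.003, 1.0, 0.0, -0.0]
contact_force: [0.5, -0.4, -2.1]
gripper_width: 0.0075
gripper_force: 58.5
```

>>> drive_tool:
  series:
    - [0,[0,0,3],[0,0,0]]
    - [0,[0,0,2],[0,0,0]]
    - [0,[0,0,0],[0,0,0]]
    - [0,[0,0,0],[0,0,0]]

```text
clock: 17.05
ee_pos: [0.4157, -0.3062, 0.1075]
tcp_rot: [-0.003, 1.0, -0.0, 0.0]
contact_force: [1.3, 0.2, -2.3]
gripper_width: 0.0074
gripper_force: 58.4
```

>>> drive_tool:
  series:
    - [0,[0,0,2],[0,0,0]]
    - [0,[0,0,2],[0,0,0]]
    - [0,[0,0,1],[0,0,0]]
    - [0,[0,0,0],[0,0,0]]
    - [0,[0,0,0],[0,0,0]]

```text
clock: 17.47
ee_pos: [0.4156, -0.3062, 0.1022]
tcp_rot: [-0.003, 1.0, 0.0, -0.0]
contact_force: [-1.0, -0.6, -2.3]
gripper_width: 0.0076
gripper_force: 58.4
```

>>> drive_tool:
  series:
    - [0,[0,0,1],[0,0,0]]
    - [0,[0,0,1],[0,0,0]]
    - [0,[0,0,0],[0,0,0]]
    - [0,[0,0,0],[0,0,0]]

```text
clock: 17.8
ee_pos: [0.4157, -0.3061, 0.1017]
tcp_rot: [-0.003, 1.0, -0.0, 0.0]
contact_force: [-2.5, 2.3, 7.2]
gripper_width: 0.0073
gripper_force: 59.5
```

Seated at the expected height (0.1016). Release, then on to the small bowl.

>>> drive_tool:
  series:
    - [0.12,[0,0,0],[0,0,0]]
    - [0.2,[0,0,0],[0,0,0]]
    - [0.3,[0,0,0],[0,0,0]]
    - [0.3,[0,0,0],[0,0,0]]
    - [0.3,[0,0,-10],[0,0,0]]
    - [0.3,[0,0,-25],[0,0,0]]
    - [0.3,[0,0,-35],[0,0,0]]
    - [0.3,[0,0,-35],[0,0,0]]
    - [0.3,[0,0,-30],[0,0,0]]
    - [0.3,[0,0,0],[0,0,0]]

```text
clock: 18.63
ee_pos: [0.4186, -0.3085, 0.243]
tcp_rot: [-0.003, 1.0, -0.004, 0.005]
contact_force: [0.7, -1.0, 0.3]
gripper_width: 0.0255
gripper_force: 0.0
```

```bash
python3 - <<'E'
from h import *
s=sensors.observe(); print(s["ee_pos"])
for n in("scene","wrist"):
    c=optics.capture(n)
    for d in optics.cut_out("bowl_medium",c)[:2]: print(n,d["score"],d["pixels"].sum(),fit("bowl_medium",d["pixels"].astype(float),c,(.416,-.356),.043))
cv2.imwrite("pics/w7.png",c["img"][:,:,::-1])
E
```

```text
[ 0.41858322 -0.30845531  0.24304554]
scene 0.69 711 (array([ 536.64789445, -363.35930274]), np.float64(0.2895083660459039))
scene 0.67 686 (array([ 402.49671921, -355.23302471]), np.float64(0.7373330461917852))
wrist 0.8 14770 (array([ 416.21077306, -356.24083644]), np.float64(0.9605520911554409))
```

View pics/w7.png

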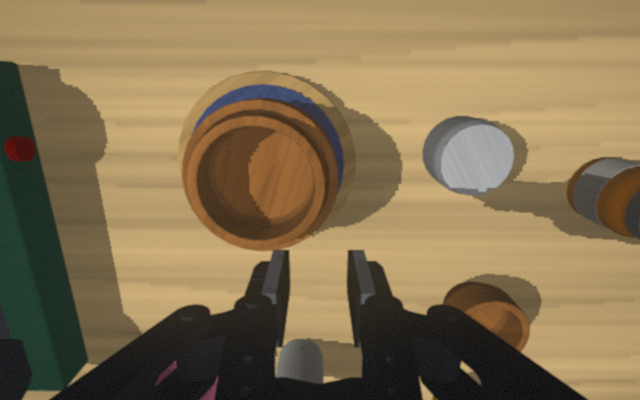

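Wrist view: the medium bowl sits concentrically in the large one at about (262,180), fit (0.416,-0.356). Now the small brown bowl.

>>> drive_tool:
  series:
    - [0.4,[-24,32,0],[0,0,0]]
    - [0.4,[-24,32,0],[0,0,0]]
    - [0.4,[-24,32,0],[0,0,0]]
    - [0.4,[-24,32,0],[0,0,0]]
    - [0.4,[-24,32,0],[0,0,0]]
    - [0.4,[-24,32,0],[0,0,0]]
    - [0.4,[-24,32,0],[0,0,0]]
    - [0.4,[0,0,0],[0,0,0]]
    - [0.4,[0,0,0],[0,0,0]]
    - [0.4,[0,0,0],[0,0,0]]

```text
clock: 19.67
ee_pos: [0.5814, -0.0812, 0.2334]
tcp_rot: [-0.003, 1.0, 0.0, -0.002]
contact_force: [-1.0, -0.5, 0.7]
gripper_width: 0.0339
gripper_force: 0.0
```

```bash
python3 - <<'E'
from h import *
s=sensors.observe(); print(s["ee_pos"],s["tcp_rot"])
c=optics.capture("wrist"); print(proj([.586,-.125,.03],c))
for d in optics.cut_out("bowl_small",c)[:3]:
    m=d["pixels"]; print(d["score"],m.sum(),c["img"][m].mean(0).round(),fit("bowl_small",m.astype(float),c,(.586,-.125)))
E
```

```text
[ 0.58143488 -0.08115269  0.23339635] [-2.99363771e-03  9.99993473e-01  5.72079351e-05 -2.02197443e-03]
[273.72756438 172.54347068]
0.91 327 [68. 42. 47.] (array([ 586., -125.]), np.float64(0.0))
0.88 7138 [99. 70. 41.] (array([ 589.0393132 , -127.76394672]), np.float64(0.9629507348802898))
0.57 2844 [130. 110.  13.] (array([ 586., -125.]), np.float64(0.0))
```

>>> drive_tool:
  series:
    - [0.4,[-6.6,-7.3,30],[0,0,0]]
    - [0.4,[0,0,35],[0,0,0]]
    - [0.4,[0,0,35],[0,0,0]]
    - [0.4,[0,0,35],[0,0,0]]
    - [0.4,[0,0,29],[0,0,0]]
    - [0.4,[0,0,13],[0,0,0]]
    - [0.4,[0,0,0],[0,0,0]]
    - [0.4,[0,0,0],[0,0,0]]

```text
clock: 20.43
ee_pos: [0.5879, -0.0899, 0.0579]
tcp_rot: [-0.001, 1.0, 0.0, -0.001]
contact_force: [1.4, -0.9, 1.0]
gripper_width: 0.0345
gripper_force: 0.0
```

>>> drive_tool:
  series:
    - [0.25,[0,0,0],[0,0,0]]
    - [0.15,[0,0,0],[0,0,0]]
    - [0.1,[0,0,0],[0,0,0]]
    - [0,[0,0,0],[0,0,0]]
    - [0,[0,0,0],[0,0,0]]
    - [0,[0,0,0],[0,0,0]]
    - [0,[0,0,0],[0,0,0]]

```text
clock: 21.02
ee_pos: [0.5904, -0.0887, 0.0603]
tcp_rot: [-0.003, 1.0, -0.0, 0.002]
contact_force: [-0.7, 1.3, 6.6]
gripper_width: 0.0073
gripper_force: 57.5
```

>>> drive_tool:
  series:
    - [0,[0,0,-8],[0,0,0]]
    - [0,[0,0,-15],[0,0,0]]
    - [0,[0,0,-25],[0,0,0]]
    - [0,[0,0,-35],[0,0,0]]
    - [0,[0,0,-35],[0,0,0]]
    - [0,[0,0,-35],[0,0,0]]
    - [0,[0,0,-35],[0,0,0]]
    - [0,[8,-10,0],[0,0,0]]
    - [0,[16,-20,0],[0,0,0]]
    - [0,[22,-29,0],[0,0,0]]

```text
clock: 21.85
ee_pos: [0.5443, -0.1467, 0.247]
tcp_rot: [-0.005, 1.0, 0.0, 0.001]
contact_force: [-0.1, -0.4, -0.9]
gripper_width: 0.0073
gripper_force: 57.4
```

>>> drive_tool:
  series:
    - [0,[22,-29,0],[0,0,0]]
    - [0,[22,-29,0],[0,0,0]]
    - [0,[22,-29,0],[0,0,0]]
    - [0,[22,-29,0],[0,0,0]]
    - [0,[20,-27,0],[0,0,0]]
    - [0,[12,-15,0],[0,0,0]]
    - [0,[4,-6,0],[0,0,0]]
    - [0,[0,0,0],[0,0,0]]
    - [0,[0,0,0],[0,0,0]]

```text
clock: 22.6
ee_pos: [0.4204, -0.3122, 0.2463]
tcp_rot: [-0.002, 1.0, 0.0, 0.0]
contact_force: [-0.5, 1.0, -0.3]
gripper_width: 0.0073
gripper_force: 57.4
```

>>> drive_tool:
  series:
    - [0,[4.4,-5.8,15],[0,0,0]]
    - [0,[0,0,30],[0,0,0]]
    - [0,[0,0,20],[0,0,0]]
    - [0,[0,0,6],[0,0,0]]
    - [0,[0,0,0],[0,0,0]]
    - [0,[0,0,0],[0,0,0]]

```text
clock: 23.1
ee_pos: [0.4169, -0.3177, 0.1758]
tcp_rot: [-0.003, 1.0, -0.0, 0.0]
contact_force: [1.2, -0.4, -0.4]
gripper_width: 0.0072
gripper_force: 57.5
```

```bash
python3 - <<'E'
from h import *
s=sensors.observe(); print(s["ee_pos"],s["contact_force"])
x,y,z=s["ee_pos"]; z0=z-.0603
for n in("scene","wrist"):
    c=optics.capture(n); u=proj([x,y-.038,z0+.03],c).astype(int)
    for d in optics.cut_out("bowl_small",c):
        if d["pixels"][u[1],u[0]]: print(n,d["score"],d["pixels"].sum(),fit("bowl_small",d["pixels"].astype(float),c,(x,y-.038),z0))
E
```

```text
[ 0.41685919 -0.317679    0.17583259] [ 1.16900505 -0.36621663 -0.3750472 ]
scene 0.96 535 (array([ 418.19560431, -351.2336782 ]), np.float64(0.7745934924718725))
wrist 0.84 22515 (array([ 418.9916949 , -356.59927953]), np.float64(0.7334726997922024))
```

>>> drive_tool:
  series:
    - [0,[1,0,10],[0,0,0]]
    - [0,[0,0,15],[0,0,0]]
    - [0,[0,0,11],[0,0,0]]
    - [0,[0,0,5],[0,0,0]]
    - [0,[0,0,3],[0,0,0]]
    - [0,[0,0,2],[0,0,0]]
    - [0,[0,0,0],[0,0,0]]
    - [0,[0,0,0],[0,0,0]]

```text
clock: 23.97
ee_pos: [0.4152, -0.3186, 0.1298]
tcp_rot: [-0.003, 1.0, -0.0, 0.0]
contact_force: [-1.4, -0.2, -1.8]
gripper_width: 0.0073
gripper_force: 57.5
```

>>> drive_tool:
  series:
    - [0,[0,0,1],[0,0,0]]
    - [0,[0,0,1],[0,0,0]]
    - [0,[0,0,1],[0,0,0]]
    - [0,[0,0,0],[0,0,0]]
    - [0,[0,0,0],[0,0,0]]

```text
clock: 24.38
ee_pos: [0.4149, -0.3183, 0.1263]
tcp_rot: [-0.003, 1.0, 0.0, -0.0]
contact_force: [-0.7, -0.4, -1.5]
gripper_width: 0.0072
gripper_force: 57.5
```

>>> drive_tool:
  series:
    - [0,[0,0,1],[0,0,0]]
    - [0,[0,0,1],[0,0,0]]
    - [0,[0,0,0],[0,0,0]]
    - [0,[0,0,0],[0,0,0]]

```text
clock: 24.72
ee_pos: [0.4151, -0.3183, 0.1256]
tcp_rot: [-0.003, 1.0, -0.0, 0.001]
contact_force: [-2.2, 2.0, 6.1]
gripper_width: 0.0074
gripper_force: 58.3
```

Seated at the expected height (0.1253). Release, withdraw and check.

>>> drive_tool:
  series:
    - [0.12,[0,0,0],[0,0,0]]
    - [0.2,[0,0,0],[0,0,0]]
    - [0.3,[0,0,0],[0,0,0]]
    - [0.3,[0,0,0],[0,0,0]]
    - [0.3,[0,0,-10],[0,0,0]]
    - [0.3,[0,0,-25],[0,0,0]]
    - [0.3,[0,0,-35],[0,0,0]]
    - [0.3,[0,0,-35],[0,0,0]]
    - [0.3,[0,20,-15],[0,0,0]]
    - [0.3,[0,35,0],[0,0,0]]

```text
clock: 25.55
ee_pos: [0.4172, -0.2667, 0.2495]
tcp_rot: [-0.0, 1.0, -0.003, 0.004]
contact_force: [1.6, 0.3, 0.4]
gripper_width: 0.0256
gripper_force: 0.0
```

>>> drive_tool:
  series:
    - [0.3,[0,40,0],[0,0,0]]
    - [0.3,[0,40,0],[0,0,0]]
    - [0.3,[0,40,0],[0,0,0]]
    - [0.3,[0,40,0],[0,0,0]]
    - [0.3,[0,40,0],[0,0,0]]
    - [0.3,[0,40,0],[0,0,0]]
    - [0.3,[0,0,0],[0,0,0]]
    - [0.3,[0,0,0],[0,0,0]]

```text
clock: 26.22
ee_pos: [0.4134, -0.0214, 0.245]
tcp_rot: [-0.005, 1.0, -0.0, 0.0]
contact_force: [0.0, -1.3, -0.2]
gripper_width: 0.0255
gripper_force: 0.0
```

```bash
python3 - <<'E'
from h import *
a=optics.capture("scene")["img"]; c=optics.capture("top"); b=c["img"]
for d in optics.cut_out("bowl_small",c): 
    r=fit("bowl_small",d["pixels"].astype(float),c,(.415,-.356),.065)
    if r[1]>.3: print(r)
for k,z in(("glue",.17),("jar",.09),("tin",.055),("tape",.036),("sander",.034),("blank",.14)):
    for d in optics.spot_in(k,c)[:1]: print(k,world(d["xyz"],c).round(3))
o=np.hstack([cv2.resize(b[110:330,300:500],(400,440)),cv2.resize(a[120:270,160:296],(399,440))])
cv2.imwrite("pics/end.png",o[:,:,::-1])
E
```

```text
(array([ 412.67871898, -353.46511105]), np.float64(0.9278034311908051))
glue [ 0.658 -0.31   0.112]
jar [ 0.463 -0.005  0.09 ]
tin [ 0.403 -0.158  0.056]
tape [0.668 0.326 0.034]
sander [ 0.763 -0.004  0.032]
blank [0.404 0.151 0.142]
```

View pics/end.png

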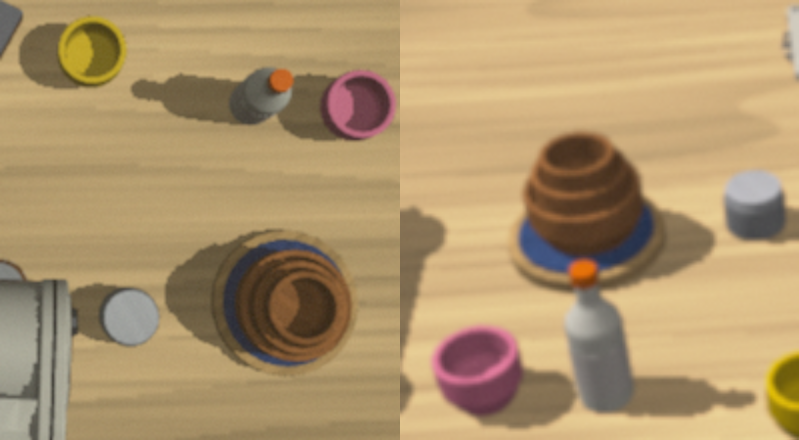

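The nest is concentric in both views, with even rim steps, on the disc. Bystanders and look-alikes are in place, and the jar is only partly hidden by the arm.

```bash
python3 -c "
from rig import job
print(job.hand_in())"
```

```text
the job is handed in; nothing more can be done
None
```

The three brown bowls are nested within a few millimetres of the middle of the blue disc, each lowered to contact before release, and the job was handed in at about 26 s on the robot's clock.

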